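# Fit a bearing cup on a universal-joint cross

## Robot

A 6-joint arm with a two-finger parallel gripper is mounted at the origin on a cart in front of the work surface, level with it; the furniture and walls round the work are solid. World frame = base frame: x ahead of the robot, y to its left, z up, the work surface at z = 0. Lengths are in mm, angles in rad, forces in N, time in s.
With the tool pointing down it reaches from about 350 to 775 mm from the base axis. Payload 7.3 kg.
Tool frame: the origin (TCP) lies on the centre line of the jaws, within the pads' length; the fingertips stand 14 mm ahead of it and the grasp point (between the pads) lies 5 mm behind it; z points along the fingers, y is the line along which they close (so a half turn about z gives the same grasp; the last joint's range is limited). The gripper opens to 92 mm and grips with 3 to 60 N. Pads are 19 mm wide; open, the fingers measure 130 mm over their backs; the gripper's body (75 mm by 190 mm) begins 47 mm behind the grasp point.
Start: joints at [-1.251, 0.342, 1.524, -0, 1.275, -0.146], TCP at [235.821, -469.076, 240.741] pointing down, gripper open.
Joint ranges: [-2.53, 2.53], [-0.77, 2.02], [0.04, 2.7], [-1, 4.14], [0.28, 2.66], [-3.11, 3.11]. Speed limits (rad/s): [2.57, 2.57, 3.14, 3.14, 3.14, 3.14].

## Interface

Orientations are given as [roll, pitch, yaw] about the fixed x, y, z axes, in that order (R = Rz(yaw) Ry(pitch) Rx(roll)).
In Python, from plant import get_obs, capture, bot, spot_in, trace, pinpoint gives the robot as it stands.
- The arm moves only by the tool play_rows, never from a script. Its argument "rows" is a list of rows, each a list of 2 entries, a list of its own where there are three numbers: the shift along the world's x, y, z in units of 3 cm (1.0 is 3 cm), then the turn, a rotation vector about the world's x, y, z in units of 8 degrees (1.0 is 8 degrees). A call has 1 to 12 rows; each row shifts and turns the commanded pose from where the row before left it; what a row does not reach is not made up. A row lasts 1/8 s, in which the tool goes at most 62.5 mm and 10.7 degrees, less where a joint would pass 70% of its speed; a pose out of reach is approached as far as the arm can. A call with a number of a shift or a turn outside -1 to 1 is refused whole. A call with a gripper value outside its range is refused whole. "hand" is the opening, from -1 (shut) to 1 (fully open), set as the call begins (left out, the last holds). The fingers move at their own pace and stop on an object; the grip force is fixed at half the most. Time passes only in rows, so rows that do not move let the fingers close. It gives the time, the measured TCP pose, the force, the opening and the grip force at its end, in the units of the state.
- get_obs(): the state, without advancing time (a new reading comes with each control period).
- capture(name): name is "side" or "top" or "wrist"; returns a dict with "frame" (420x560x3 uint8, red, green, blue), "fov_y" (degrees; the focal length in pixels is half the picture's height over the tangent of half this angle, whatever the lens; pixels are square), "cx", "cy" (the principal point, pixels), "rvec" (rotation vector, rad) and "tvec" (3), from world to camera coordinates, as OpenCV has them; the wrist camera has in their place "hand_eye" (4x4, takes a point from camera to tool coordinates, whose origin is the TCP and whose axes are the flange's). Camera axes: x right, y down, z forward; pixel columns grow to the right and rows downward; lengths in mm; the calibration is good to about 2 mm. A picture is of the moment at which its call begins: read the wrist's pose just before it. There is no depth.
- bot.close_job(): hands the job in; it is judged then, once.
Trained networks look in the newest picture that a camera, given by its name, has taken for a name from the list of things; names that differ only in an ending like _2 or _b are one class to them, and where a whole thing is asked for, a point or a joint stands for the part that bears it (a point fixed in the world has none). Each returns a list of dicts, best first, with "p" (0 to 1); they miss things now and then, are a little off and sometimes report something else, mostly with a low value. They report only what shows in the picture. A call takes as long as a camera call. They do not tell look-alikes from the thing itself.
- spot_in(query, camera): "at" ([row, column] in pixels, amid what is visible of it).
- trace(query, camera): "mask" (420x560 bool, what is visible of it) and "at" ([row, column] in pixels, amid what is visible of it).
- pinpoint(query, camera): "at" ([row, column] in pixels: a listed point, or the origin of a listed thing).
The state is a dict: "time": time; "joint_positions": joint angles; "dq": joint speeds; "tau": joint torques, N m; "tool_pos": TCP position; "tcp_rot": TCP orientation; "contact_force": force on the tool from outside, world axes, zero at the start; "moment": the same for the moment, N m; "grip_width": finger opening in mm; "finger_force": force on a finger pad.
Only numpy, scipy, OpenCV 4.12 (cv2) and the standard library are available. Lean on these libraries where they do the work, as an engineer would, in place of code of your own. Each camera call takes 0.05 s, during which the arm holds its last target. There are 200 camera calls.

## Task

Fit the loose bearing cup on the bare upright journal of the universal-joint cross: turn the cup mouth-down, slide it over the journal and press it down, without ramming, until it has pushed the rubber seal fully home against the cross. Then let go of the cup, and leave the ball bearing, the parts box and the dye bottle where they are.

Things in the scene. Friction and masses are not known exactly. Their poses are not given: they have to be found in the camera images.
- bearing_cup: loose light-metal bearing cup, 50 mm high, mouth-up at the start. Round body 40 mm in diameter with four flat pads (24 mm wide) along its sides, 46 mm across facing pads; it lies steadily on a pad. Blind bore 31 mm in diameter, 44 mm deep. Origin at the centre of its closed end's outer face; +z along the axis towards the mouth; the pads face its +x, -x, +y, -y
- cup_mouth (a point): centre of the cup's mouth, 50 mm from the origin of bearing_cup along its z
- cross_fixture: steel universal-joint cross fixed on a blue block, 100 x 100 x 28 mm. Two level arms, cups already fitted, run along its +y and -y, 76 mm out from the axis, up to 83 mm above the bench. The bare upright journal, 28 mm in diameter with a 3 mm chamfer, rises from the shoulder (82 mm above the bench) to 128 mm. Origin at the centre of the block's underside, z up
- journal_top (a point): centre of the top of the upright journal, 128 mm above the bench
- shoulder (a point): centre of the shoulder at the foot of the upright journal, 82 mm above the bench
- seal (a joint): how far the black rubber seal (disc round the upright journal, 41 mm in diameter, 6 mm thick) is pushed down, m: at 0 its top face is 18 mm above the shoulder, at 0.012 it lies on the shoulder (fully home, top face 6 mm above it). It is tight on the journal: it moves only under about 8 N and stays where it is left
- ball_bearing: bystander: ball bearing, 62 mm in diameter, 16 mm high, lying on the bench; origin at the centre of its underside
- parts_box: bystander: white and blue carton, 100 x 66 x 50 mm, lying on the bench; origin at the centre of its underside
- dye_bottle: bystander: small red bottle with a black cap, 27 mm in diameter, 82 mm high; origin at the centre of its underside
There are look-alikes about, which are no part of the job. There is more than one size of the bearing_cup; the one meant has the size given above.

How it is judged (in metres and radians):
At the end, for the whole second after the job is handed in: The cup is mouth-down on the upright journal (axis within 0.1 rad of vertical, mouth centre within 4 mm of the journal axis), its rim at most 8.5 mm above the shoulder, the seal pushed down at least 10.5 of its 12 mm; the cup is released and at rest (value of joint seal above 0.0105 m and z of cup_mouth in the frame of shoulder below 0.0085 m and horizontal distance between cup_mouth and shoulder below 0.004 m and angle between bearing_cup's own z axis and vertical above 3.04 rad and linear speed of bearing_cup below 0.02 m/s); the robot touches nothing.
It fails at once if the cup was rammed onto the cross (over 50 N between them) (contact force between bearing_cup and cross_fixture above 50 N).
It fails at once if a bystander (ball bearing, parts box, dye bottle) was moved more than 20 mm (distance of any of ball_bearing, parts_box, dye_bottle from where it was at the start of the episode above 0.02 m).
It also fails if it takes over 67 s, if anything falls off the work surface, if the arm or the gripper's body presses on something with over 40 N, if the wrist force passes 120 N, or if a joint passes its speed limit or range.

## Working session

There is one attempt and no reset: what is moved stays moved. The work goes in short steps, Python scripts to look and compute and a tool call to move; the robot and the scene stay as the last step left them, time stands still between calls to the robot, and variables do not carry over. Pictures are saved under pics/ and viewed, at most 10 in all, crops included, and the job is handed in when it is done.

Besides the shell and the picture viewer there is one more tool, called after "Call:" in YAML: its name, and indented under it one key for each argument. play_rows: Moves the arm, as the interface text tells. Shifts and turns lie within -1 to 1; 1 stands for 3 cm of shift or 8 degrees of turn. Its arguments: {"type":"object","properties":{"rows":{"type":"array"},"hand":{"type":"number"}},"required":["rows"]}

```bash
mkdir -p pics; ls
cat > h.py <<'E'
import numpy as np, cv2
from plant import get_obs, capture, bot, spot_in, trace, pinpoint
from scipy.spatial.transform import Rotation as R
def cam(c, st=None):
    f=c["frame"].shape[0]/2/np.tan(np.radians(c["fov_y"])/2)
    K=np.array([[f,0,c["cx"]],[0,f,c["cy"]],[0,0,1]])
    if "rvec" in c:
        Rm=R.from_rotvec(np.ravel(c["rvec"])).as_matrix(); t=np.ravel(c["tvec"])
    else:
        H=np.array(c["hand_eye"]); T=np.eye(4); T[:3,:3]=R.from_euler('xyz',st["tcp_rot"]).as_matrix(); T[:3,3]=st["tool_pos"]
        W=np.linalg.inv(T@H); Rm=W[:3,:3]; t=W[:3,3]
    return K,Rm,t
def onz(C,at,z):
    K,Rm,t=C; d=Rm.T@np.linalg.inv(K)@[at[1],at[0],1]; o=-Rm.T@t
    return o+d*(z-o[2])/d[2]
def proj(C,p):
    K,Rm,t=C; q=K@(Rm@np.array(p,float)+t); return q[1]/q[2],q[0]/q[2]
def tri(C1,a1,C2,a2):
    P=[c[0]@np.c_[c[1],c[2]] for c in (C1,C2)]
    X=cv2.triangulatePoints(P[0],P[1],np.array(a1[::-1],float),np.array(a2[::-1],float)); return (X[:3]/X[3]).ravel()
def save(n,im): cv2.imwrite("pics/"+n+".png",cv2.cvtColor(im,cv2.COLOR_RGB2BGR))
E
python3 - <<'E'
from h import *
np.set_printoptions(precision=1,suppress=True)
s=get_obs();print(s)
ims=[]
for n in("side","top"):
    c=capture(n);C=cam(c);ims.append(c["frame"]);print(n,"campos",-C[1].T@C[2],C[0][0,0])
    for q,z in(("bearing_cup",0),("cup_mouth",50),("journal_top",128),("shoulder",82),("cross_fixture",0),("ball_bearing",0),("parts_box",0),("dye_bottle",0)):
        for r in pinpoint(q,n)[:4]: print(q,round(r["p"],2),np.array(r["at"]),onz(C,r["at"],z))
    for r in spot_in("bearing_cup",n): print("spot",round(r["p"],2),np.array(r["at"]))
save("side",ims[0]);save("top",ims[1])
E
```

```text
pics
{'time': 0.0, 'joint_positions': array([-1.3,  0.3,  1.5, -0. ,  1.3, -0.1]), 'dq': array([-0., -0., -0., -0.,  0.,  0.]), 'tau': array([ -0. , -43.1, -24.4,   0.1,   0.1,  -0. ]), 'tool_pos': array([ 235.7, -468.7,  240. ]), 'tcp_rot': array([-3.1, -0. ,  0.5]), 'contact_force': array([ 0.1, -0.3, -0.5]), 'moment': array([ 0., -0.,  0.]), 'finger_force': 0.0, 'grip_width': 91.5158195152728}
side campos [ 71.5 835.6 888.2] 541.7373125618622
bearing_cup 0.8 [182.9 339.3] [ 559.6 -152.1    0. ]
bearing_cup 0.74 [204.3 328.7] [540.9 -64.3   0. ]
bearing_cup 0.56 [197.5 380.8] [ 444.  -157.1    0. ]
cup_mouth 0.9 [168.4 339.7] [ 559.5 -148.    50. ]
cup_mouth 0.8 [191.  325.9] [544.2 -52.1  50. ]
cup_mouth 0.49 [183.2 380.3] [ 447.5 -149.2   50. ]
journal_top 0.72 [222.7 293.8] [504.8 153.4 128. ]
shoulder 0.56 [242.  293.7] [499.6 161.9  82. ]
shoulder 0.39 [200.1 254.4] [646.9  97.4  82. ]
cross_fixture 0.7 [264.2 295.4] [502.9 149.3   0. ]
cross_fixture 0.38 [187.  339.3] [ 551.5 -137.5    0. ]
ball_bearing 0.95 [196.9 256.7] [707.7   9.1   0. ]
parts_box 0.63 [158.3 294.5] [ 715
[... 174 characters left out ...]
.8883382506126
bearing_cup 0.77 [233.8 371.7] [ 552.3 -138.6    0. ]
bearing_cup 0.69 [274.8 380.1] [ 447.1 -157.8    0. ]
bearing_cup 0.48 [236.7 337. ] [544.5 -48.8   0. ]
cup_mouth 0.76 [230.6 375.7] [ 555.7 -140.5   50. ]
cup_mouth 0.74 [237.9 339.7] [537.1 -50.5  50. ]
cup_mouth 0.57 [270.  380.3] [ 457.9 -149.7   50. ]
journal_top 0.79 [250.4 255.8] [500.4 154.9 128. ]
shoulder 0.97 [252.7 257.2] [497.7 153.7  82. ]
cross_fixture 0.9 [254.  256.9] [499.2 158.3   0. ]
ball_bearing 0.57 [175. 312.] [707.2  14.9   0. ]
parts_box 0.97 [171.5 388.5] [ 716.8 -186.2    0. ]
dye_bottle 0.54 [168.8 164.6] [723.5 404.9   0. ]
spot 0.59 [238.3 334.4]
spot 0.53 [233.6 373. ]
spot 0.5 [274.  381.4]
```

Run:
```python
import cv2,numpy as np
s=cv2.imread("pics/side.png");t=cv2.imread("pics/top.png")
cv2.imwrite("pics/c1.png",np.vstack([cv2.resize(s[140:290,240:440],(800,600),interpolation=2)]))
cv2.imwrite("pics/c2.png",cv2.resize(t[150:300,230:430],(800,600),interpolation=2))
```

```text
(no output)
```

View pics/side.png

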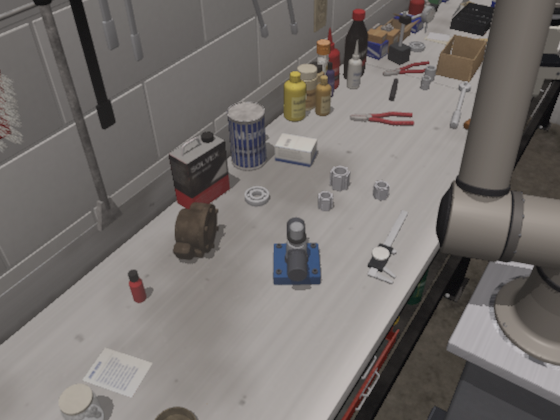

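View pics/c1.png

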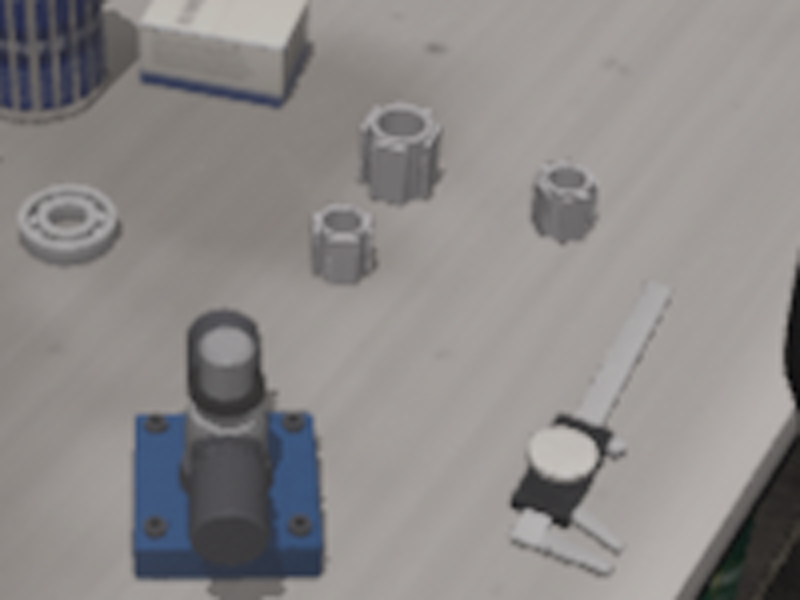

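View pics/c2.png

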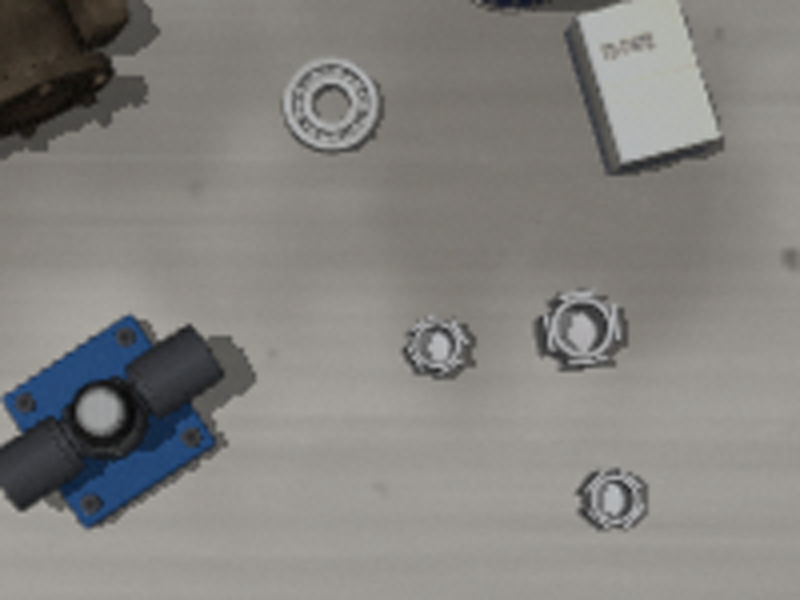

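Candidates in the side picture: the cup at (183,339) is large, while (204,329) and (190,381) are small. Its bore measures about 30 mm in the top view and the small ones about 20 mm, so I choose the large one at roughly (556,-145). The journal is at roughly (501,155). The arms run along about azimuth -52°/128°. Next is a close check with the wrist camera.

Call:
play_rows:
  rows:
    - [[0.9, 0.9, 0], [0, 0, -0.3]]
    - [[0.9, 0.9, 0], [0, 0, -0.3]]
    - [[0.9, 0.9, 0], [0, 0, -0.3]]
    - [[0.9, 0.9, 0], [0, 0, -0.3]]
    - [[0.9, 0.9, 0], [0, 0, -0.3]]
    - [[0.9, 0.9, 0], [0, 0, -0.3]]
    - [[0.9, 0.9, 0], [0, 0, -0.3]]
    - [[0.9, 0.9, 0], [0, 0, -0.3]]
    - [[0.9, 0.9, 0], [0, 0, -0.3]]
    - [[0.9, 0.9, 0], [0, 0, -0.3]]
    - [[0.9, 0.9, 0], [0, 0, -0.34]]
    - [[0, 0, 0], [0, 0, 0]]
  hand: 0.5

```text
time: 2.5
tool_pos: [534.0, -170.3, 240.4]
tcp_rot: [-3.141, -0.0, 0.003]
contact_force: [0.0, -0.4, -0.0]
grip_width: 68.6
finger_force: 0.0
```

Run:
```python
from h import *
np.set_printoptions(precision=3,suppress=True)
s=get_obs();print(s["tool_pos"],s["tcp_rot"],s["joint_positions"])
c=capture("wrist");C=cam(c,s);print(c["hand_eye"],c["fov_y"])
for q,z in(("bearing_cup",0),("cup_mouth",50)):
    for r in pinpoint(q,"wrist"): print(q,round(r["p"],2),np.array(r["at"]),onz(C,r["at"],z))
save("w1",c["frame"])
```

```text
[ 534.01  -170.288  240.425] [-3.141 -0.     0.003] [-0.446  0.408  1.425  0.     1.309  1.123]
[[   0.002   -0.963   -0.269   72.224]
 [   1.       0.002    0.001    0.302]
 [  -0.      -0.269    0.963 -142.817]
 [   0.       0.       0.       1.   ]] 69.8182227620428
bearing_cup 0.94 [164. 255.] [ 554.964 -143.118    0.   ]
bearing_cup 0.88 [172.1 179.9] [544.178 -46.707   0.   ]
bearing_cup 0.7 [243.4 271.8] [ 446.426 -164.491    0.   ]
cup_mouth 0.92 [245.9 269.5] [ 464.053 -162.524   50.   ]
cup_mouth 0.78 [181.3 169.9] [541.817 -50.757  50.   ]
cup_mouth 0.57 [171.1 248.9] [ 553.724 -139.773   50.   ]
```

View pics/w1.png

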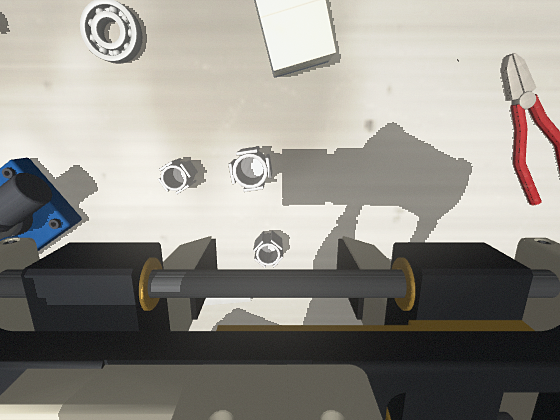

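The wrist view confirms it: the large cup is at (166,251) and the small look-alikes are at (177,175) and (246,268). I go closer to measure yaw and size.

Call:
play_rows:
  rows:
    - [[-0.2, 0.2, -0.8], [0, 0, 0]]
    - [[-0.2, 0.2, -0.8], [0, 0, 0]]
    - [[-0.2, 0.2, -0.8], [0, 0, 0]]
    - [[-0.2, 0.2, -0.8], [0, 0, 0]]
    - [[0, 0, 0], [0, 0, 0]]

```text
time: 3.28
tool_pos: [507.0, -148.3, 143.6]
tcp_rot: [-3.14, 0.004, -0.002]
contact_force: [-0.3, -0.8, 0.4]
grip_width: 68.8
finger_force: 0.0
```

Run:
```python
from h import *
np.set_printoptions(precision=3,suppress=True)
s=get_obs();print(s["tool_pos"],s["joint_positions"])
c=capture("wrist");C=cam(c,s)
for q,z in(("bearing_cup",0),("cup_mouth",50)):
    for r in pinpoint(q,"wrist"): print(q,round(r["p"],2),np.array(r["at"]),onz(C,r["at"],z))
# warp plane z=50 to metric view, 6 px/mm, up=+x,left=+y
x0,y0=552,-142; W=45
src=[proj(C,(x,y,50))[::-1] for x,y in((x0+W,y0+W),(x0+W,y0-W),(x0-W,y0-W),(x0-W,y0+W))]
M=cv2.getPerspectiveTransform(np.float32(src),np.float32([[0,0],[540,0],[540,540],[0,540]]))
im=cv2.warpPerspective(c["frame"],M,(540,540),flags=2)
for k in range(0,541,60): im[k,::4]=(255,0,0); im[::4,min(k,539)]=(255,0,0)
save("w2",im)
```

```text
[ 506.982 -148.305  143.568] [-0.43   0.448  1.651 -0.     1.047  1.143]
bearing_cup 0.97 [153.2 270. ] [ 550.617 -142.357    0.   ]
bearing_cup 0.92 [255.4 288.1] [ 445.81  -160.502    0.   ]
bearing_cup 0.72 [159.3 169.1] [544.873 -46.795   0.   ]
cup_mouth 0.81 [166.4 152.1] [545.404 -50.725  50.   ]
cup_mouth 0.75 [267.6 287.9] [ 457.707 -158.426   50.   ]
cup_mouth 0.71 [158.2 267.9] [ 551.844 -141.842   50.   ]Traceback (most recent call last):
  File "<stdin>", line 12, in <module>
IndexError: index 540 is out of bounds for axis 0 with size 540
```

```bash
cat >> h.py <<'E'
def warp(c,C,x0,y0,z,W,n,g=10):
    src=[proj(C,(x,y,z))[::-1] for x,y in((x0+W,y0+W),(x0+W,y0-W),(x0-W,y0-W),(x0-W,y0+W))]
    M=cv2.getPerspectiveTransform(np.float32(src),np.float32([[0,0],[540,0],[540,540],[0,540]]))
    im=cv2.warpPerspective(c["frame"],M,(540,540),flags=2)
    for k in np.arange(0,540,540/(2*W)*g).astype(int): im[k,::4]=(255,0,0); im[::4,k]=(255,0,0)
    save(n,im)
E
python3 - <<'E'
from h import *
s=get_obs();c=capture("wrist");warp(c,cam(c,s),552,-142,50,45,"w2")
E
```

```text
(no output)
```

View pics/w2.png

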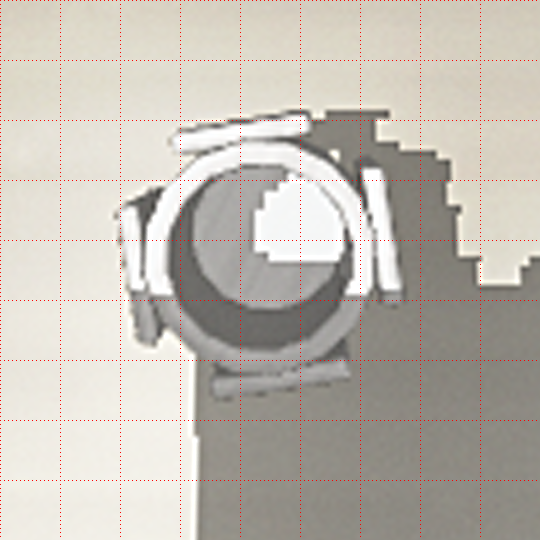

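The close view shows the bore at about 31 mm across. The cup's centre is about (554.5,-140.6) and its pads lie at yaw 8.6°. Plan: grip it with a sideways tilt, lay it on its side, regrip, then turn it mouth-down. Joint 4's range favours sideways tilts.

Call:
play_rows:
  rows:
    - [[0.12, 0.12, 0], [0, 0, 1]]
    - [[0.12, 0.12, 0], [0, 0, 1]]
    - [[0.12, 0.12, 0], [0, 0, 1]]
    - [[0.12, 0.12, 0], [0, 0, 1]]
    - [[0.12, 0.12, 0], [0, 0, 1]]
    - [[0.12, 0.12, 0], [0, 0, 1]]
    - [[0.12, 0.12, 0], [0, 0, 1]]
    - [[0.12, 0.12, 0], [0, 0, 1]]
    - [[0.12, 0.12, 0], [0, 0, 1]]
    - [[0.12, 0.12, 0], [0, 0, 1]]
    - [[0.12, 0.12, 0], [0, 0, 1]]
    - [[0.12, 0.12, 0], [0, 0, 1]]

```text
time: 4.97
tool_pos: [552.8, -105.2, 145.9]
tcp_rot: [3.14, 0.001, 1.679]
contact_force: [0.5, 0.1, -0.6]
grip_width: 68.7
finger_force: 0.0
```

Call:
play_rows:
  rows:
    - [[0, 0, 0], [0, 0, 0.35]]
    - [[0, 0.02, -0.3], [-0.93, -0.14, 0]]
    - [[0, 0.02, -0.3], [-0.93, -0.14, 0]]
    - [[0, 0.02, -0.3], [-0.93, -0.14, 0]]
    - [[0, 0.02, -0.3], [-0.93, -0.14, 0]]
    - [[0, 0, 0], [0, 0, 0]]

```text
time: 5.72
tool_pos: [551.8, -100.9, 108.1]
tcp_rot: [-3.137, 0.524, 1.729]
contact_force: [0.1, -0.3, 0.6]
grip_width: 69.0
finger_force: 0.0
```

Run:
```python
from h import *
np.set_printoptions(precision=3,suppress=True)
s=get_obs();print(s["tool_pos"],s["joint_positions"])
Rm=R.from_euler('xyz',s["tcp_rot"]).as_matrix();print(Rm)
g=np.array([554.5,-140.6,30]);u=Rm[:,2]
print("TCP target",g+5*u,"move",g+5*u-s["tool_pos"])
```

```text
[ 551.765 -100.942  108.065] [-0.051  0.556  1.72  -0.69   0.88   0.246]
[[-0.136  0.988  0.074]
 [ 0.855  0.155 -0.495]
 [-0.501 -0.004 -0.866]]
TCP target [ 554.87  -143.075   25.671] move [  3.106 -42.133 -82.394]
```

Call:
play_rows:
  rows:
    - [[0.02, -0.28, -0.55], [0, 0, 0]]
    - [[0.02, -0.28, -0.55], [0, 0, 0]]
    - [[0.02, -0.28, -0.55], [0, 0, 0]]
    - [[0.02, -0.28, -0.55], [0, 0, 0]]
    - [[0.02, -0.28, -0.55], [0, 0, 0]]
    - [[0, 0, 0], [0, 0, 0]]
    - [[0, 0, 0], [0, 0, 0]]

```text
time: 6.6
tool_pos: [555.2, -144.4, 26.4]
tcp_rot: [-3.14, 0.525, 1.724]
contact_force: [0.6, -0.4, -0.4]
grip_width: 68.9
finger_force: 0.0
```

Call:
play_rows:
  rows:
    - [[0, 0, 0], [0, 0, 0]]
    - [[0, 0, 0], [0, 0, 0]]
    - [[0, 0, 0], [0, 0, 0]]
    - [[0, 0, 0], [0, 0, 0]]
    - [[0, 0, 0], [0, 0, 0]]
    - [[0, 0, 0], [0, 0, 0]]
  hand: -1

```text
time: 7.35
tool_pos: [555.2, -144.3, 26.6]
tcp_rot: [-3.14, 0.525, 1.724]
contact_force: [-2.1, 2.7, 5.9]
grip_width: 45.7
finger_force: 30.0
```

Width 45.7 mm at 30 N: it is the right cup, and it is held. Now lift and turn it 90° onto its side.

Call:
play_rows:
  rows:
    - [[0, 0, 0.6], [0, 0, 0]]
    - [[0, 0, 0.8], [0, 0, 0]]
    - [[0, -0.3, 0.8], [0, 0, 0]]
    - [[0, -0.3, 0.5], [0, 0, 0]]

```text
time: 7.85
tool_pos: [555.0, -162.6, 107.8]
tcp_rot: [-3.14, 0.525, 1.724]
contact_force: [0.1, 0.4, -1.8]
grip_width: 45.6
finger_force: 30.0
```

Call:
play_rows:
  rows:
    - [[-0.04, -0.32, 0], [0.926, 0.145, 0]]
    - [[-0.04, -0.32, 0], [0.926, 0.145, 0]]
    - [[-0.04, -0.32, 0], [0.926, 0.145, 0]]
    - [[-0.04, -0.32, 0], [0.926, 0.145, 0]]
    - [[-0.04, -0.32, 0], [0.926, 0.145, 0]]
    - [[-0.04, -0.32, 0], [0.926, 0.145, 0]]
    - [[-0.04, -0.32, 0], [0.926, 0.145, 0]]
    - [[-0.04, -0.32, 0], [0.926, 0.145, 0]]
    - [[-0.04, -0.32, 0], [0.926, 0.145, 0]]
    - [[-0.04, -0.32, 0], [0.926, 0.145, 0]]
    - [[-0.04, -0.32, 0], [0.926, 0.145, 0]]
    - [[-0.04, -0.32, 0], [0.926, 0.145, 0]]

```text
time: 9.35
tool_pos: [540.3, -278.5, 106.4]
tcp_rot: [-3.135, -1.049, 1.721]
contact_force: [0.2, 0.6, -2.7]
grip_width: 46.0
finger_force: 30.0
```

Run:
```python
from h import *
np.set_printoptions(precision=3,suppress=True)
s=get_obs();print(s["tool_pos"],s["joint_positions"],s["grip_width"])
Rm=R.from_euler('xyz',s["tcp_rot"]).as_matrix();print(Rm)
c=capture("side");d=capture("wrist")
save("a1",np.hstack([cv2.resize(c["frame"][130:270,260:460],(400,280)),cv2.resize(d["frame"],(400,300))[:280]]))
```

```text
[ 540.292 -278.492  106.406] [-0.844  1.118  0.839  0.565  2.081 -0.958] 45.96778386590714
[[-0.075  0.988 -0.137]
 [ 0.493  0.156  0.856]
 [ 0.867 -0.003 -0.499]]
```

View pics/a1.png

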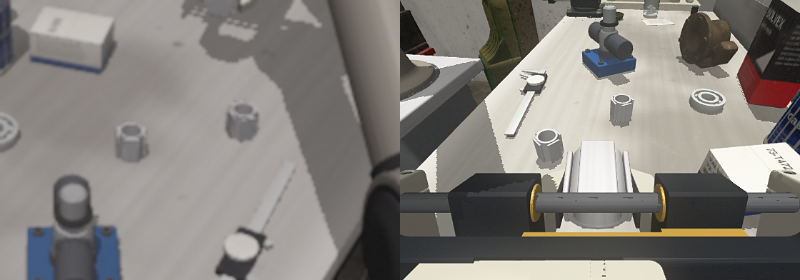

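The cup is level with its mouth towards -y. I lower it to the bench.

Call:
play_rows:
  rows:
    - [[0, 0, -0.8], [0, 0, 0]]
    - [[0, 0, -0.8], [0, 0, 0]]
    - [[0, 0, -0.7], [0, 0, 0]]
    - [[0, 0, -0.2], [0, 0, 0]]
    - [[0, 0, -0.1], [0, 0, 0]]
    - [[0, 0, -0.1], [0, 0, 0]]
    - [[0, 0, 0], [0, 0, 0]]

```text
time: 10.32
tool_pos: [540.7, -277.8, 26.6]
tcp_rot: [-3.137, -1.045, 1.724]
contact_force: [-0.4, 0.4, -2.3]
grip_width: 46.0
finger_force: 30.0
```

Call:
play_rows:
  rows:
    - [[0, 0, -0.08], [0, 0, 0]]
    - [[0, 0, -0.07], [0, 0, 0]]
    - [[0, 0, -0.04], [0, 0, 0]]
    - [[0, 0, 0], [0, 0, 0]]

```text
time: 10.82
tool_pos: [540.6, -277.6, 20.4]
tcp_rot: [-3.136, -1.045, 1.723]
contact_force: [0.2, -0.3, -2.1]
grip_width: 45.8
finger_force: 30.0
```

Call:
play_rows:
  rows:
    - [[0, 0, -0.03], [0, 0, 0]]
    - [[0, 0, -0.03], [0, 0, 0]]
    - [[0, 0, 0], [0, 0, 0]]

```text
time: 11.2
tool_pos: [540.6, -277.7, 18.7]
tcp_rot: [-3.136, -1.045, 1.723]
contact_force: [-1.2, -0.4, -2.4]
grip_width: 45.6
finger_force: 30.0
```

Call:
play_rows:
  rows:
    - [[0, 0, 0], [0, 0, 0]]
    - [[0, 0, 0], [0, 0, 0]]
    - [[0, 0, 0], [0, 0, 0]]
    - [[0, 0, 0], [0, 0, 0]]
    - [[0.05, -0.3, 0.18], [0, 0, 0]]
    - [[0.1, -0.6, 0.35], [0, 0, 0]]
    - [[0.1, -0.6, 0.35], [0, 0, 0]]
    - [[0.1, -0.6, 0.35], [0, 0, 0]]
    - [[0.1, -0.6, 0.35], [0, 0, 0]]
  hand: 0.5

```text
time: 12.32
tool_pos: [554.0, -359.8, 67.0]
tcp_rot: [-3.137, -1.044, 1.723]
contact_force: [-0.0, 0.6, -0.2]
grip_width: 68.6
finger_force: 0.0
```

Call:
play_rows:
  rows:
    - [[0, 0.3, 0.7], [-0.926, -0.145, 0]]
    - [[0, 0.3, 0.7], [-0.926, -0.145, 0]]
    - [[0, 0.3, 0.7], [-0.926, -0.145, 0]]
    - [[0, 0.3, 0.7], [-0.926, -0.145, 0]]
    - [[0, 0.3, 0.7], [-0.926, -0.145, 0]]
    - [[0, 0.3, 0], [-0.926, -0.145, 0]]
    - [[0, 0.3, 0], [-0.926, -0.145, 0]]
    - [[0, 0.3, 0], [-0.926, -0.145, 0]]
    - [[0, 0.3, 0], [-0.926, -0.145, 0]]
    - [[0, 0.3, 0], [0, 0, 0]]

```text
time: 13.58
tool_pos: [554.2, -266.8, 172.1]
tcp_rot: [-3.139, 0.132, 1.726]
contact_force: [0.1, -0.4, 0.6]
grip_width: 68.6
finger_force: 0.0
```

Run:
```python
from h import *
np.set_printoptions(precision=3,suppress=True)
s=get_obs();print(s["tool_pos"],s["joint_positions"])
print(R.from_euler('xyz',s["tcp_rot"]).as_matrix())
for n in("wrist","top","side"):
    c=capture(n);C=cam(c,s)
    for q in("bearing_cup","cup_mouth"):
        for r in pinpoint(q,n): print(n,q,round(r["p"],2),np.array(r["at"]),onz(C,r["at"],23))
    for r in trace("bearing_cup",n):
        print(n,"mask",round(r["p"],2),onz(C,r["at"],46))
    if n=="wrist": warp(c,C,540,-272,46,45,"w3")
```

```text
[ 554.246 -266.793  172.135] [-0.521  0.528  1.43  -0.117  1.105 -0.628]
[[-0.154  0.988  0.018]
 [ 0.979  0.155 -0.13 ]
 [-0.132 -0.002 -0.991]]
wrist bearing_cup 0.86 [158.9 263.1] [ 538.068 -249.815   23.   ]
wrist bearing_cup 0.6 [ 40.3 178.2] [ 455.186 -162.304   23.   ]
wrist cup_mouth 0.92 [209.5 260.5] [ 542.757 -302.319   23.   ]
wrist cup_mouth 0.82 [ 29.3 164.3] [ 443.771 -156.134   23.   ]
wrist mask 0.81 [ 453.616 -161.448   46.   ]
wrist mask 0.64 [ 542.55  -265.791   46.   ]
top bearing_cup 0.74 [239.3 336.5] [535.864 -45.156  23.   ]
top bearing_cup 0.61 [242.6 417.9] [ 528.073 -251.278   23.   ]
top bearing_cup 0.5 [169.4 168.4] [716.96  389.774  23.   ]
top bearing_cup 0.26 [171.4 311.6] [712.045  17.158  23.   ]
top cup_mouth 0.5 [238.6 436.3] [ 538.375 -298.163   23.   ]
top cup_mouth 0.46 [239.9 338.6] [534.35  -50.472  23.   ]
top mask 0.75 [ 446.718 -157.266   46.   ]
top mask 0.43 [541.204 -37.203  46.   ]
top mask 0.42 [ 532.641 -283.556   46.   ]
side bearing_cup 0.68 [201.9 326.6] [537.379 -45.921  23.   ]
side bearing_cup 0.56 [157.3 365.8] [ 540.107 -259.615   23.   ]
side bearing_cup 0.55 [197.4 378.9] [ 438.368 -129.28    23.   ]
side cup_mouth 0.85 [182.9 381.4] [ 457.793 -183.545   23.   ]
side cup_mouth 0.5 [194. 327.] [551.391 -72.194  23.   ]
side mask 0.81 [ 531.969 -265.631   46.   ]
side mask 0.72 [532.023 -30.881  46.   ]
side mask 0.6 [ 438.2   -131.026   46.   ]
```

View pics/w3.png

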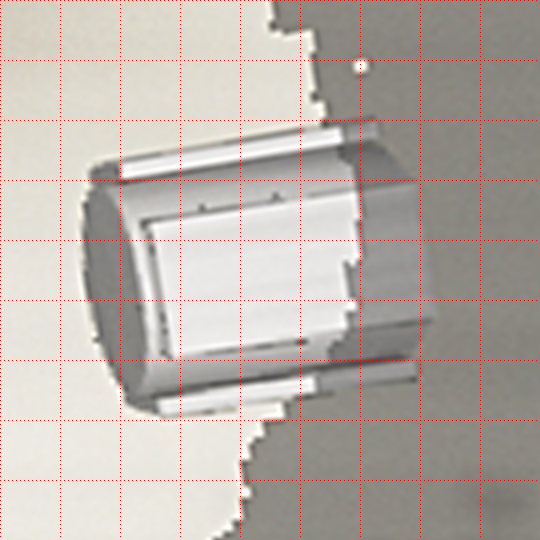

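The cup lies on a pad: closed end at warp pixel (150,290), mouth at (426,251), axis about 8.7°. Its origin is at (537,-252) and its mouth at (544,-302), which agrees with the networks. Regrip from the closed-end side.

Call:
play_rows:
  rows:
    - [[-0.14, 0.26, -0.6], [-0.8, -0.12, 0]]
    - [[-0.14, 0.26, -0.6], [-0.8, -0.12, 0]]
    - [[-0.14, 0.26, -0.6], [-0.8, -0.12, 0]]
    - [[-0.14, 0.26, -0.6], [-0.8, -0.12, 0]]
    - [[-0.14, 0.26, -0.6], [-0.8, -0.12, 0]]
    - [[0, 0, 0], [0, 0, 0]]
    - [[0, 0, 0], [0, 0, 0]]

```text
time: 15.05
tool_pos: [542.0, -227.5, 92.6]
tcp_rot: [-3.121, 0.674, 1.728]
contact_force: [-0.2, -0.3, -0.6]
grip_width: 69.0
finger_force: 0.0
```

Run:
```python
from h import *
np.set_printoptions(precision=3,suppress=True)
s=get_obs();print(s["tool_pos"],s["joint_positions"])
Rm=R.from_euler('xyz',s["tcp_rot"]).as_matrix();print(Rm)
g=np.array([540.5,-276,24]);u=Rm[:,2]
print("TCP target",g+5*u,"units",(g+5*u-s["tool_pos"])/30)
# journal: networks over both cams
for n in("top","side"):
    c=capture(n);C=cam(c)
    for q,z in(("journal_top",128),("shoulder",82),("cross_fixture",0)):
        for r in pinpoint(q,n)[:2]: print(n,q,round(r["p"],2),np.array(r["at"]),onz(C,r["at"],z))
```

```text
[ 542.037 -227.468   92.608] [-0.223  0.607  1.781 -0.997  0.774  0.376]
[[-0.122  0.989  0.077]
 [ 0.772  0.144 -0.62 ]
 [-0.624 -0.016 -0.781]]
TCP target [ 540.886 -279.098   20.094] units [-0.038 -1.721 -2.417]
top journal_top 0.56 [252.9 253.3] [494.557 160.736 128.   ]
top shoulder 0.96 [251.2 259.2] [501.395 148.887  82.   ]
top cross_fixture 0.6 [254.4 257.8] [498.137 155.962   0.   ]
side journal_top 0.57 [226.7 297.3] [492.487 159.567 128.   ]
side shoulder 0.74 [241.6 295.6] [496.871 158.712  82.   ]
side shoulder 0.24 [157.6 291.3] [663.884 -84.398  82.   ]
side cross_fixture 0.84 [268.  295.8] [496.179 158.299   0.   ]
```

Call:
play_rows:
  rows:
    - [[0, 0, 0], [0.74, 0, 0.05]]
    - [[0, -0.3, -0.45], [0, 0, 0]]
    - [[0, 0, 0], [0, 0, 0]]

```text
time: 15.82
tool_pos: [540.0, -236.3, 76.6]
tcp_rot: [-3.137, 0.571, 1.722]
contact_force: [0.9, -0.6, -0.5]
grip_width: 69.1
finger_force: 0.0
```

```bash
cat > st.py <<'E'
from h import *
np.set_printoptions(precision=3,suppress=True)
s=get_obs();print(s["tool_pos"],s["joint_positions"])
Rm=R.from_euler('xyz',s["tcp_rot"]).as_matrix();print(Rm)
E
python3 - <<'E'
from st import *
g=np.array([540.5,-276,24]);u=Rm[:,2]
print("TCP target",g+5*u,"units",(g+5*u-s["tool_pos"])/30)
E
```

```text
[ 539.951 -236.291   76.599] [-0.288  0.605  1.775 -0.867  0.701  0.226]
[[-0.126  0.989  0.076]
 [ 0.832  0.148 -0.535]
 [-0.541 -0.004 -0.841]]
TCP target [ 540.882 -278.676   19.794] units [ 0.031 -1.413 -1.894]
```

Call:
play_rows:
  rows:
    - [[0.01, -0.4, -0.45], [0, 0, 0]]
    - [[0.01, -0.4, -0.45], [0, 0, 0]]
    - [[0.01, -0.4, -0.45], [0, 0, 0]]
    - [[0, -0.1, -0.3], [0, 0, 0]]
    - [[0, 0, 0], [0, 0, 0]]
    - [[0, 0, 0], [0, 0, 0]]

```text
time: 16.58
tool_pos: [542.3, -274.4, 28.9]
tcp_rot: [-3.141, 0.571, 1.721]
contact_force: [0.1, -0.2, 0.3]
grip_width: 68.5
finger_force: 0.0
```

Run:
```python
from st import *
g=np.array([540.5,-276,24]);u=Rm[:,2]
print("units",(g+5*u-s["tool_pos"])/30)
```

```text
[ 542.334 -274.441   28.889] [-0.357  0.697  1.774 -0.979  0.606  0.301]
[[-0.126  0.989  0.08 ]
 [ 0.832  0.149 -0.534]
 [-0.54  -0.001 -0.841]]
units [-0.048 -0.141 -0.303]
```

Call:
play_rows:
  rows:
    - [[0, 0, 0], [0.74, 0.11, 0]]
    - [[-0.05, -0.13, -0.3], [0, 0, 0]]
    - [[0, 0, 0], [0, 0, 0]]
    - [[0, 0, 0], [0, 0, 0]]

```text
time: 17.08
tool_pos: [540.2, -278.1, 19.2]
tcp_rot: [-3.139, 0.467, 1.722]
contact_force: [-0.3, -1.3, 0.9]
grip_width: 69.0
finger_force: 0.0
```

Run:
```python
from st import *
g=np.array([540.5,-276,24]);u=Rm[:,2]
print("units",(g+5*u-s["tool_pos"])/30)
```

```text
[ 540.213 -278.064   19.194] [-0.41   0.697  1.744 -0.771  0.581  0.069]
[[-0.135  0.989  0.065]
 [ 0.883  0.15  -0.445]
 [-0.45  -0.002 -0.893]]
units [ 0.02  -0.005  0.011]
```

Right on. Now close and lift.

Call:
play_rows:
  rows:
    - [[0, 0, 0], [0, 0, 0]]
    - [[0, 0, 0], [0, 0, 0]]
    - [[0, 0, 0], [0, 0, 0]]
    - [[0, 0, 0], [0, 0, 0]]
    - [[0, 0, 0], [0, 0, 0]]
    - [[0, 0, 0.3], [0, 0, 0]]
    - [[0, 0, 0.8], [0, 0, 0]]
    - [[0, 0, 1], [0, 0, 0]]
    - [[0, 0, 1], [0, 0, 0]]
    - [[0, 0, 1], [0, 0, 0]]
    - [[0, 0, 1], [0, 0, 0]]
    - [[0, 0, 0], [0, 0, 0]]
  hand: -1

```text
time: 18.58
tool_pos: [541.6, -278.9, 175.4]
tcp_rot: [3.138, 0.469, 1.719]
contact_force: [-0.4, -0.6, -2.4]
grip_width: 45.8
finger_force: 30.0
```

Call:
play_rows:
  rows:
    - [[-0.05, 0.7, 0.1], [0.927, 0.14, 0]]
    - [[-0.05, 0.7, 0.1], [0.927, 0.14, 0]]
    - [[-0.05, 0.7, 0.1], [0.927, 0.14, 0]]
    - [[-0.05, 0.7, 0.1], [0.927, 0.14, 0]]
    - [[-0.05, 0.7, 0.1], [0.927, 0.14, 0]]
    - [[-0.05, 0.7, 0.1], [0.927, 0.14, 0]]
    - [[-0.05, 0.7, 0.1], [0.927, 0.14, 0]]
    - [[-0.05, 0.7, 0.1], [0.927, 0.14, 0]]
    - [[-0.05, 0.7, 0.1], [0.927, 0.14, 0]]
    - [[-0.05, 0.7, 0.1], [0.927, 0.14, 0]]
    - [[-0.05, 0.7, 0.1], [0.927, 0.14, 0]]
    - [[-0.05, 0.7, 0], [0.927, 0.14, 0]]

```text
time: 20.08
tool_pos: [522.4, -26.2, 204.5]
tcp_rot: [-3.137, -1.108, 1.716]
contact_force: [0.3, 1.0, -2.7]
grip_width: 46.1
finger_force: 30.0
```

Call:
play_rows:
  rows:
    - [[0, 0, 0], [0, 0, 0]]
    - [[0, 0, 0], [0, 0, 0]]

```text
time: 20.32
tool_pos: [522.7, -27.0, 205.2]
tcp_rot: [-3.14, -1.102, 1.72]
contact_force: [0.5, -0.1, -2.3]
grip_width: 45.9
finger_force: 30.0
```

Run:
```python
from st import *
c=capture("wrist");C=cam(c,s)
for q in("journal_top","cross_fixture","cup_mouth","bearing_cup"):
    for r in pinpoint(q,"wrist")[:2]: print(q,round(r["p"],2),np.array(r["at"]),onz(C,r["at"],128))
im=c["frame"]
d=capture("side")["frame"]
save("w4",np.hstack([cv2.resize(im,(400,300)),cv2.resize(d[130:280,240:440],(400,300))]))
```

```text
[522.709 -27.021 205.169] [-0.603  0.747  1.421  0.737  1.824 -0.898]
[[-0.067  0.989 -0.134]
 [ 0.447  0.15   0.882]
 [ 0.892 -0.001 -0.452]]
journal_top 0.81 [171.1 278.2] [495.429 160.552 128.   ]
cross_fixture 0.56 [173.  279.2] [497.12  157.036 128.   ]
cross_fixture 0.44 [200.  278.6] [503.376 110.19  128.   ]
cup_mouth 0.47 [234.7 277.6] [509.572  62.217 128.   ]
bearing_cup 0.66 [234.8 278.8] [510.678  62.259 128.   ]
```

View pics/w4.png

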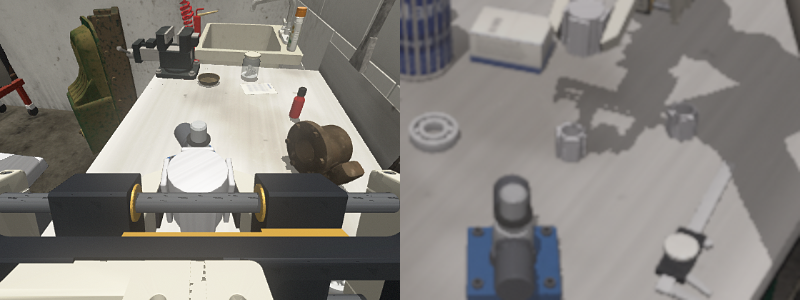

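Journal disc visible in the wrist view at about (171,278). I measure it by segmentation in all three cameras.

Run:
```python
from st import *
for n in("top","side","wrist"):
    c=capture(n);C=cam(c,s);g=cv2.cvtColor(c["frame"],cv2.COLOR_RGB2GRAY)
    r0,c0=np.round(proj(C,(498,157,128))).astype(int)
    B=12 if n!="wrist" else 18
    k=8
    p=g[r0-B:r0+B,c0-B:c0+B]
    if n=="top": print(p)
    P=cv2.resize(p,None,fx=k,fy=k,interpolation=2)
    t,b=cv2.threshold(P,0,255,cv2.THRESH_OTSU)
    for tt in(t-15,t,t+15,t+30):
        m,l,st,ce=cv2.connectedComponentsWithStats((P>tt).astype(np.uint8))
        for i in range(1,m):
            if 400<st[i][4]<30000:
                at=((ce[i][1]+.5)/k-.5+r0-B,(ce[i][0]+.5)/k-.5+c0-B)
                print(n,tt,st[i]/k,np.array(at),onz(C,at,128))
```

```text
[522.741 -26.694 206.106] [-0.603  0.745  1.421  0.738  1.826 -0.898]
[[-0.069  0.989 -0.134]
 [ 0.446  0.15   0.882]
 [ 0.893  0.001 -0.451]]
[[169 168 122  77  77  77  77  78  76  77  78  76  75  75  76  75  75  75
   77  75  63  50  47  49]
 [109  73  74  78  77  77  75  76  80  77  76  78  75  74  75  74  75  75
   73  63  50  49  53  59]
 [ 78  79  75  78  77  76  78  78  78  77  78  77  76  79  77  77  76  75
   53  42  48  55  59  61]
 [ 77  78  75  76  76  76  77  76  76  77  76  75  75  78  76  75  78  77
   51  50  53  57  59  61]
 [ 77  77  74  78  77  78  77  77  77  78  74  77  76  73  75  72  72  74
   56  57  57  54  65  68]
 [ 77  78  78  77  79  78  77  76  74  74  74  75  71  68  54  45  44  58
   55  54  60  62  63  66]
 [ 80  79  78  76  79  76  77  75  71  51  48  42  25  30  28  39  51  31
   47  50  48  67  72  68]
 [ 75  75  78  74  76  77  75  62  32  36  42  49  53  43  32  31  27  31
   30  34  40  70  74  62]
 [ 76  76  77  76  75  76  53  30  43  78  98 118 122 103  68  44  27  25
   22  31  36  56  73  75]
 [ 76  77  77  78  76  63  37  44  96 123 144 15
[... 2103 characters left out ...]
  294.476] [485.013 181.967 128.   ]
side 119.0 [   0.    0.   24.   24. 1890.] [220.141 295.443] [506.125 145.122 128.   ]
side 119.0 [  6.25    8.625  13.     10.125 828.375] [226.321 296.16 ] [495.029 159.876 128.   ]
side 134.0 [   0.     0.    24.    24.  1759.5] [219.89  295.466] [506.492 144.455 128.   ]
side 134.0 [  6.625   9.125  12.      9.25  708.25 ] [226.26  296.171] [495.106 159.713 128.   ]
side 149.0 [  7.625   0.     16.375  24.    847.625] [218.782 302.99 ] [495.243 133.241 128.   ]
side 149.0 [  0.      9.25    1.875  14.75  184.5  ] [229.649 284.324] [509.907 181.026 128.   ]
side 149.0 [  7.5     9.625  10.375   8.375 548.   ] [226.113 296.179] [495.325 159.339 128.   ]
```

Journal axis is about (495.5,159.0): the top and side cameras agree within 1.5 mm. I move over it and compare the cup with the journal.

Call:
play_rows:
  rows:
    - [[-0.12, 0.79, -0.1], [0, 0, 0]]
    - [[-0.12, 0.79, -0.1], [0, 0, 0]]
    - [[-0.12, 0.79, -0.1], [0, 0, 0]]
    - [[-0.11, 0.79, -0.1], [0, 0, 0]]
    - [[-0.12, 0.79, -0.1], [0, 0, 0]]
    - [[-0.11, 0.79, -0.1], [0, 0, 0]]
    - [[-0.12, 0.79, -0.1], [0, 0, 0]]
    - [[-0.11, 0.78, -0.1], [0, 0, 0]]
    - [[0, 0, 0], [0, 0, 0]]
    - [[0, 0, 0], [0, 0, 0]]
    - [[0, 0, 0], [0, 0, 0]]

```text
time: 22.15
tool_pos: [495.1, 162.3, 181.7]
tcp_rot: [3.141, -1.104, 1.722]
contact_force: [0.1, -0.3, -1.7]
grip_width: 45.9
finger_force: 30.0
```

Run:
```python
from st import *
u=np.array([-.15,.989,0]);a=Rm[:,2];g=s["tool_pos"]-5*a;ax=g+.7*u;print("cup axis pred",ax,"origin z",ax[2]+24,"mouth z",ax[2]-26)
for n in("top","side"):
    c=capture(n);C=cam(c,s)
    save("f_"+n,c["frame"])
    for q,dz in(("bearing_cup",24),("cup_mouth",-26)):
        for r in pinpoint(q,n)[:4]: print(n,q,round(r["p"],2),np.array(r["at"]),onz(C,r["at"],ax[2]+dz), "pred px",np.array(proj(C,ax+[0,0,dz])))
t=cv2.imread("pics/f_top.png");d=cv2.imread("pics/f_side.png")
cv2.imwrite("pics/f.png",np.hstack([cv2.resize(t[222:272,225:275],(400,400),interpolation=2),cv2.resize(d[180:250,260:330],(400,400),interpolation=2)]))
```

```text
[495.108 162.294 181.666] [-0.336  0.659  1.713  0.911  1.539 -0.908]
[[-0.068  0.989 -0.133]
 [ 0.445  0.15   0.883]
 [ 0.893  0.    -0.45 ]]
cup axis pred [495.67  158.571 183.914] origin z 207.91443645495377 mouth z 157.91443645495377
top bearing_cup 0.57 [248.1 251.2] [500.473 161.166 207.914] pred px [250.286 252.355]
top cup_mouth 0.89 [249.6 252.6] [500.379 160.806 157.914] pred px [251.658 253.554]
side bearing_cup 0.61 [193.6 294.4] [502.726 154.893 207.914] pred px [195.902 296.455]
side bearing_cup 0.57 [198.  382.9] [352.756  74.417 207.914] pred px [195.902 296.455]
side bearing_cup 0.45 [206.6 325.8] [432.325 155.02  207.914] pred px [195.902 296.455]
side cup_mouth 0.84 [182.6 380.1] [400.326 -24.064 157.914] pred px [214.972 296.317]
side cup_mouth 0.71 [196.7 323.6] [478.159  80.66  157.914] pred px [214.972 296.317]
side cup_mouth 0.56 [214.  297.6] [495.053 154.749 157.914] pred px [214.972 296.317]
```

View pics/f.png

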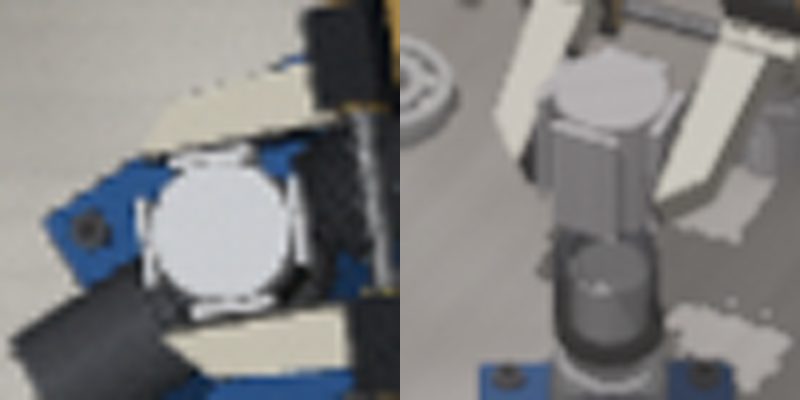

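The cup disc centre is at top pixel (250.6,252.1) and side pixel (195.3,296.1). Both are within 0.7 px of the prediction, so the cup is over the journal to within about 1 mm. Descend in stages.

Call:
play_rows:
  rows:
    - [[0, 0, -0.4], [0, 0, 0]]
    - [[0, 0, -0.3], [0, 0, 0]]
    - [[0, 0, -0.15], [0, 0, 0]]
    - [[0, 0.01, -0.05], [0, 0, 0]]
    - [[0, 0, -0.05], [0, 0, 0]]
    - [[0, 0, 0], [0, 0, 0]]
    - [[0, 0, 0], [0, 0, 0]]

```text
time: 23.32
tool_pos: [494.8, 163.1, 153.3]
tcp_rot: [3.141, -1.104, 1.722]
contact_force: [0.0, -0.3, -2.2]
grip_width: 45.9
finger_force: 30.0
```

Call:
play_rows:
  rows:
    - [[0, 0, -0.05], [0, 0, 0]]
    - [[0, 0, -0.05], [0, 0, 0]]
    - [[0, 0, -0.05], [0, 0, 0]]
    - [[0, 0, 0], [0, 0, 0]]

```text
time: 23.82
tool_pos: [494.7, 163.1, 148.5]
tcp_rot: [-3.141, -1.105, 1.721]
contact_force: [-0.4, -0.2, -1.4]
grip_width: 46.1
finger_force: 30.0
```

Call:
play_rows:
  rows:
    - [[0, 0, -0.05], [0, 0, 0]]
    - [[0, 0, -0.05], [0, 0, 0]]
    - [[0, 0, -0.05], [0, 0, 0]]
    - [[0, 0, -0.05], [0, 0, 0]]
    - [[0, 0, 0], [0, 0, 0]]

```text
time: 24.45
tool_pos: [495.0, 162.6, 142.4]
tcp_rot: [3.141, -1.104, 1.722]
contact_force: [1.0, -5.3, 0.1]
grip_width: 46.2
finger_force: 30.0
```

Call:
play_rows:
  rows:
    - [[0, 0, -0.05], [0, 0, 0]]
    - [[0, 0, -0.05], [0, 0, 0]]
    - [[0, 0, -0.05], [0, 0, 0]]
    - [[0, 0, -0.05], [0, 0, 0]]
    - [[0, 0, -0.05], [0, 0, 0]]
    - [[0, 0, 0], [0, 0, 0]]

```text
time: 25.2
tool_pos: [495.0, 162.5, 135.0]
tcp_rot: [3.141, -1.104, 1.722]
contact_force: [0.3, -4.9, 2.4]
grip_width: 46.1
finger_force: 30.0
```

The cup is on the journal with a slight side load, so I ease -y by 1 mm and go on.

Call:
play_rows:
  rows:
    - [[0, -0.03, 0], [0, 0, 0]]
    - [[0, 0, -0.05], [0, 0, 0]]
    - [[0, 0, -0.05], [0, 0, 0]]
    - [[0, 0, -0.05], [0, 0, 0]]
    - [[0, 0, -0.05], [0, 0, 0]]
    - [[0, 0, 0], [0, 0, 0]]

```text
time: 25.95
tool_pos: [494.7, 162.2, 128.9]
tcp_rot: [-3.141, -1.104, 1.721]
contact_force: [1.2, -0.4, -1.6]
grip_width: 45.8
finger_force: 30.0
```

Call:
play_rows:
  rows:
    - [[0, 0, -0.05], [0, 0, 0]]
    - [[0, 0, -0.05], [0, 0, 0]]
    - [[0, 0, -0.05], [0, 0, 0]]
    - [[0, 0, -0.05], [0, 0, 0]]
    - [[0, 0, 0], [0, 0, 0]]

```text
time: 26.58
tool_pos: [494.7, 162.2, 122.9]
tcp_rot: [-3.141, -1.104, 1.721]
contact_force: [0.3, -1.0, -2.6]
grip_width: 46.0
finger_force: 30.0
```

Call:
play_rows:
  rows:
    - [[0, 0, -0.04], [0, 0, 0]]
    - [[0, 0, -0.04], [0, 0, 0]]
    - [[0, 0, -0.04], [0, 0, 0]]
    - [[0, 0, 0], [0, 0, 0]]

```text
time: 27.08
tool_pos: [494.7, 162.2, 120.7]
tcp_rot: [3.14, -1.106, 1.723]
contact_force: [-0.5, -3.7, 5.9]
grip_width: 45.5
finger_force: 30.0
```

Call:
play_rows:
  rows:
    - [[0, 0, -0.04], [0, 0, 0]]
    - [[0, 0, -0.04], [0, 0, 0]]
    - [[0, 0, -0.04], [0, 0, 0]]
    - [[0, 0, 0], [0, 0, 0]]

```text
time: 27.58
tool_pos: [494.7, 162.2, 117.1]
tcp_rot: [3.14, -1.106, 1.723]
contact_force: [-0.6, -4.3, 6.2]
grip_width: 45.6
finger_force: 30.0
```

The seal is moving at about 8 N. Continue.

Call:
play_rows:
  rows:
    - [[0, 0, -0.04], [0, 0, 0]]
    - [[0, 0, -0.04], [0, 0, 0]]
    - [[0, 0, -0.04], [0, 0, 0]]
    - [[0, 0, -0.03], [0, 0, 0]]
    - [[0, 0, 0], [0, 0, 0]]

```text
time: 28.2
tool_pos: [494.7, 162.2, 112.7]
tcp_rot: [3.14, -1.107, 1.723]
contact_force: [-1.1, -4.6, 6.3]
grip_width: 45.4
finger_force: 30.0
```

Call:
play_rows:
  rows:
    - [[0, 0, -0.03], [0, 0, 0]]
    - [[0, 0, -0.02], [0, 0, 0]]
    - [[0, 0, 0], [0, 0, 0]]

```text
time: 28.58
tool_pos: [494.7, 162.2, 111.2]
tcp_rot: [3.14, -1.107, 1.723]
contact_force: [-0.8, -4.4, 5.8]
grip_width: 45.7
finger_force: 30.0
```

Call:
play_rows:
  rows:
    - [[0, 0, -0.03], [0, 0, 0]]
    - [[0, 0, 0], [0, 0, 0]]

```text
time: 28.82
tool_pos: [494.7, 162.2, 110.8]
tcp_rot: [3.14, -1.107, 1.724]
contact_force: [-1.4, -4.5, 10.0]
grip_width: 45.8
finger_force: 30.0
```

Call:
play_rows:
  rows:
    - [[0, 0, -0.02], [0, 0, 0]]
    - [[0, 0, 0], [0, 0, 0]]

```text
time: 29.08
tool_pos: [494.7, 162.2, 110.8]
tcp_rot: [3.139, -1.108, 1.725]
contact_force: [-1.9, -6.3, 13.3]
grip_width: 46.4
finger_force: 30.0
```

Call:
play_rows:
  rows:
    - [[0, 0, -0.03], [0, 0, 0]]
    - [[0, 0, -0.02], [0, 0, 0]]
    - [[0, 0, 0], [0, 0, 0]]

```text
time: 29.45
tool_pos: [494.7, 162.2, 110.6]
tcp_rot: [3.137, -1.11, 1.727]
contact_force: [-2.8, -9.8, 21.4]
grip_width: 45.7
finger_force: 30.0
```

Run:
```python
from st import *
print(s["contact_force"],s["moment"])
for n in("side",):
    c=capture(n);C=cam(c,s)
    for q,z in(("bearing_cup",138),("cup_mouth",88)):
        for r in pinpoint(q,n)[:4]: print(n,q,round(r["p"],2),np.array(r["at"]),"pred",np.array(proj(C,(495.5,159,z))))
    cv2.imwrite("pics/e.png",cv2.cvtColor(cv2.resize(c["frame"][190:280,240:360],(800,600),interpolation=2),4))
```

```text
[494.737 162.228 110.632] [-0.338  0.784  1.736  0.922  1.454 -1.029]
[[-0.069  0.989 -0.134]
 [ 0.439  0.151  0.886]
 [ 0.896  0.002 -0.444]]
[-2.799 -9.796 21.354] [1.494 0.771 0.599]
side bearing_cup 0.58 [217.7 297.6] pred [222.398 296.221]
side bearing_cup 0.55 [197.9 379.5] pred [222.398 296.221]
side bearing_cup 0.47 [162.1 297.6] pred [222.398 296.221]
side cup_mouth 0.52 [184.3 381.9] pred [239.904 296.095]
```

View pics/e.png

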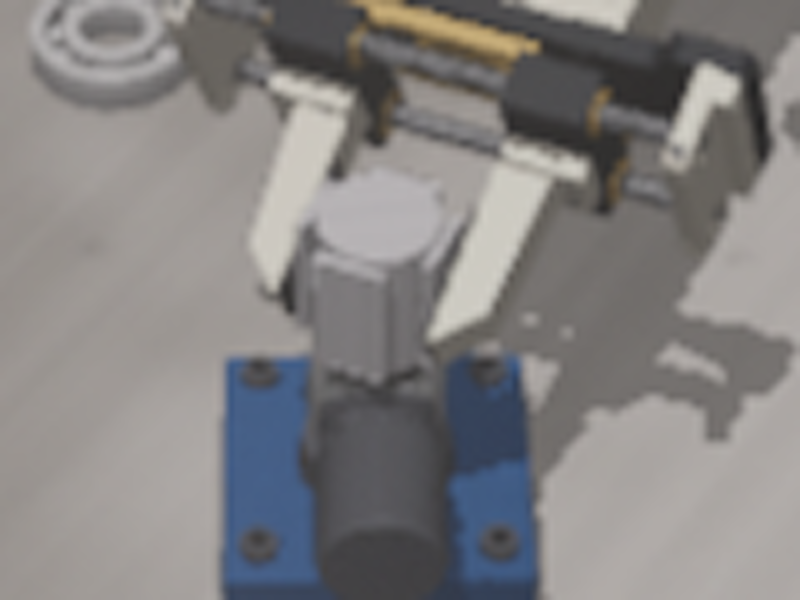

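The closed end's centre is at side pixel (222.2,296.2), exactly where it should be for a top at 138 mm, and the force rises with no travel. The seal is home. Relieve the load, open and back off.

Call:
play_rows:
  rows:
    - [[0, 0, 0.05], [0, 0, 0]]
    - [[0, 0, 0.03], [0, 0, 0]]
    - [[0, 0, 0], [0, 0, 0]]

```text
time: 29.98
tool_pos: [494.7, 162.2, 110.7]
tcp_rot: [3.14, -1.107, 1.724]
contact_force: [-0.1, -3.9, 7.2]
grip_width: 45.8
finger_force: 30.0
```

Call:
play_rows:
  rows:
    - [[0, 0, 0], [0, 0, 0]]
    - [[0, 0, 0], [0, 0, 0]]
    - [[0, 0, 0], [0, 0, 0]]
    - [[0, 0, 0], [0, 0, 0]]
    - [[0, 0, 0], [0, 0, 0]]
    - [[0.04, -0.26, 0.13], [0, 0, 0]]
    - [[0.07, -0.44, 0.22], [0, 0, 0]]
    - [[0.07, -0.44, 0.22], [0, 0, 0]]
    - [[0.13, -0.88, 0.44], [0, 0, 0]]
    - [[0.13, -0.88, 0.44], [0, 0, 0]]
    - [[0.13, -0.88, 0.44], [0, 0, 0]]
    - [[0, 0, 0], [0, 0, 0]]
  hand: 0.5

```text
time: 31.48
tool_pos: [512.9, 46.3, 166.9]
tcp_rot: [3.136, -1.102, 1.724]
contact_force: [-0.3, 0.1, -0.2]
grip_width: 68.9
finger_force: 0.0
```

Run:
```python
from st import *
for n in("side","top"):
    c=capture(n);C=cam(c,s)
    for q,z in(("bearing_cup",138),("cup_mouth",88),("ball_bearing",0),("parts_box",0),("dye_bottle",0)):
        for r in pinpoint(q,n)[:5]: 
            p=onz(C,r["at"],z)
            if q[0] in"pd" or q=="ball_bearing" or abs(p[1]-159)<20: print(n,q,round(r["p"],2),np.array(r["at"]),p)
    # closed-end disc centroid by brightness near prediction
    g=cv2.cvtColor(c["frame"],cv2.COLOR_RGB2GRAY);r0,c0=np.round(proj(C,(495.5,159,138))).astype(int);B=14
    P=cv2.resize(g[r0-B:r0+B,c0-B:c0+B],None,fx=8,fy=8,interpolation=2)
    for tt in(140,155,170):
        m,l,st,ce=cv2.connectedComponentsWithStats((P>tt).astype(np.uint8));i=l[112,112]
        if i: at=((ce[i][1]+.5)/8-.5+r0-B,(ce[i][0]+.5)/8-.5+c0-B);print(n,tt,st[i][2:]/8,np.array(at),onz(C,at,138))
```

```text
[512.863  46.279 166.9  ] [-0.511  0.744  1.571  0.789  1.667 -0.949]
[[-0.069  0.989 -0.13 ]
 [ 0.446  0.147  0.883]
 [ 0.892  0.003 -0.451]]
side bearing_cup 0.74 [217.3 295.4] [505.041 147.07  138.   ]
side cup_mouth 0.7 [238.4 298.2] [494.178 152.879  88.   ]
side ball_bearing 0.73 [197.6 257.1] [705.316  10.745   0.   ]
side parts_box 0.89 [161.1 292.8] [ 712.011 -166.686    0.   ]
side dye_bottle 0.58 [295.2 141.1] [727.908 399.238   0.   ]
side 140 [  28.      28.    4504.625] [218.397 294.601] [504.641 150.733 138.   ]
side 155 [  25.75    21.75  2288.875] [221.209 297.228] [495.666 154.928 138.   ]
side 170 [  18.625   13.25  1429.5  ] [221.771 296.205] [496.518 157.453 138.   ]
top bearing_cup 0.58 [251.  254.1] [498.404 158.375 138.   ]
top cup_mouth 0.89 [252.3 253.2] [498.322 163.146  88.   ]
top ball_bearing 0.79 [171.9 311.1] [715.556  17.232   0.   ]
top parts_box 0.77 [176.  388.8] [ 704.789 -186.707    0.   ]
top dye_bottle 0.72 [168.4 165.2] [724.593 403.327   0.   ]
top 140 [  20.25   20.25 2116.  ] [252.329 253.813] [495.311 159.014 138.   ]
top 155 [  20.     20.   1973.25] [252.316 253.784] [495.341 159.083 138.   ]
top 170 [  19.     18.75 1759.5 ] [252.189 253.601] [495.633 159.513 138.   ]
```

```bash
python3 -c "
from plant import bot
print(bot.close_job())"
```

```text
the job is handed in; nothing more can be done
None
```

The cup is mouth-down on the upright journal with the seal pressed home (travel stopped as the force rose to about 21 N); I released it, left the bystanders alone, and handed the job in at about 31 s, with no verdict returned.

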